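# Test a silver bar with the spring-tipped pen

### The job

Check the small silver bar on the jeweller's metal tester: balance it, blue dot up and roughly level, on top of the tester's brass dome and let go of it, then take the red test pen from its stand and hold it upright with its tip on the blue dot, pressing lightly so that the spring tip is pushed about half way in. Finish while still holding the pen there: do not put it down or let go. Never press the pen hard on the bar or drop the bar to the bench, and leave the bottle, dish and tweezers alone.

Things in the scene. Friction and masses are not known exactly. Their poses are not given: they have to be found in the camera images.
- bar: loose silver-grey cast bar, 50 mm along its x, 30 mm along its y, 12 mm thick, about 0.19 kg, with a blue dot 12 mm across in the middle of its top face. Origin: centre of its underside; z up. At the start it lies on the soldering board, at any yaw within about 1.1 rad
- dot (a point): centre of the blue dot, on the bar's top face, 12 mm above the bar's origin
- board: fixed worn beige soldering board, 130 mm along its x, 90 mm along its y, 25 mm thick; origin: centre of its underside, on the bench
- tester: fixed grey metal tester, a console 110 x 110 mm and 50 mm high with a smooth brass dome on top (part of a sphere of radius 45 mm, rising 30 mm above the console, 84 mm across where it meets the console); origin: centre of its underside. A green display is on its -x face
- dome_top (a point): the highest point of the brass dome, 80 mm above the bench, over the centre of the tester. A bar set down level with its centre here rocks a little and stays
- stand: fixed pale wooden pen stand, 70 x 70 mm and 60 mm high, with one vertical round hole of 19 mm in its middle, 52 mm deep; origin: centre of its underside
- pen: loose test pen, 0.08 kg, upright in the stand, tip down. Origin: end of the unpressed tip, 15 mm above the bench at the start; z up the pen. Going up: brass spring tip 0-13 mm, black round nose (14 mm dia.) 13-45, red square grip 22 x 22 mm (faces square to its x, y) 45-115, black button to 119. The grip rests on the stand top; lift 50 mm to clear
- tip_point (a point): the rounded end of the pen's spring tip (6 mm diameter); it moves with the tip
- pen_tip (a joint): how far the spring tip is pushed into the pen, 0 (out) to 0.010 m (fully in); the push is 0.5 N at the start of the travel and rises 0.25 N per mm to 3 N at its end
- dropper: loose amber bottle with black cap, 36 mm diameter, 75 mm high, a bystander; origin: centre of its underside
- dish: loose shallow steel dish, 76 mm across, 28 mm high, a bystander; origin: centre of its underside
- tweezers: loose steel tweezers, 150 mm long along their x, 6 mm high, a bystander; origin: centre of the underside
There are look-alikes about, which are no part of the job. Of the things like the stand, leave any that is green or purple; of the rest the smaller one is meant.

How it is judged:
By the outcome, as a careful person would: the job done as asked, in the order asked, and still so for the second after the job is handed in, while the arm keeps its last pose, push and grip.
It also fails if it takes over 54 s, if anything falls off the work surface, if the arm or the gripper's body presses on something with over 40 N, if the wrist force passes 120 N, or if a joint passes its speed limit or range.

### The arm

A 6-joint arm with a two-finger parallel gripper is mounted at the origin on the work surface. World frame = base frame: x ahead of the robot, y to its left, z up, the work surface at z = 0. Lengths are in m, angles in rad, forces in N, time in s.
With the tool pointing down it reaches from about 0.225 to 0.875 m from the base axis. Payload 3.4 kg.
Tool frame: the origin (TCP) lies midway between the tips of the shut fingers; the grasp point (between the pads) lies 19 mm behind it; z points along the fingers, y is the line along which they close (so a half turn about z gives the same grasp; the last joint's range is limited). The gripper opens to 85 mm and grips with 20 to 120 N. Pads are 22 mm wide; open, the fingers measure 114 mm over their backs; the gripper's body (76 mm by 85 mm) begins 54 mm behind the grasp point. The pads swing forward as they close: fully open they stand 13 mm farther back than shut.
Start: joints at [1.198, 0.276, 1.505, -0, 1.361, -0.121], TCP at [0.143, 0.557, 0.231] pointing down, gripper open.
Joint ranges: [-2.89, 2.89], [-0.75, 2.08], [0.22, 2.7], [-1.18, 4.32], [0.11, 2.71], [-2.7, 2.7]. Speed limits (rad/s): [2.57, 2.57, 3.14, 3.14, 3.14, 3.14].

### API

Orientations are given as a unit quaternion [w, x, y, z].
In Python, from workcell import ctrl gives the robot as it stands.
- The arm moves only by the tool send_rows, never from a script. Its argument "plan" is a list of rows, each an object of numbers: "tx", "ty", "tz": the shift along the tool's x, y, z each as a share of 4 cm, from -1 to 1; "yaw": the turn about the tool's z as a share of 10 degrees, from -1 to 1. In form: [{"tx": .., "ty": .., "tz": .., "yaw": ..}, ...]. A call has 1 to 12 rows; each row shifts and turns the commanded pose from where the row before left it, along the tool's axes as they then stand; what a row does not reach is not made up. A row lasts 1/8 s, in which the tool goes at most 62.5 mm and 10.7 degrees, less where a joint would pass 70% of its speed; a pose out of reach is approached as far as the arm can. A call with a number of a shift or a turn outside -1 to 1 is refused whole. A call with a gripper value outside its range is refused whole. "gripper" is the closure, from -1 (fully open) to 1 (shut), set as the call begins (left out, the last holds). The fingers move at their own pace and stop on an object; "grip_force" is the grip in N (left out, the last holds). Time passes only in rows, so rows that do not move let the fingers close. It gives the time, the measured TCP pose, the force, the opening and the grip force at its end, in the units of the state.
- ctrl.sense(): the state, without advancing time (a new reading comes with each control period).
- ctrl.get_image(name): name is "side" or "top" or "wrist"; returns (picture, depth): 480x640x3 uint8, red, green, blue; 480x640 float32, m along the optical axis (not along the pixel's ray), 0 where there is no reading.
- ctrl.camera_model(name): a dict with "intrinsics" (3x3 intrinsics, pixels), "k1" (the pictures are not rectified: a ray, as slopes to the right and down, at radius r is drawn at 1 + k1 r^2 times it, then the intrinsics apply), "R" (3x3) and "t" (3): a world point X has camera coordinates R X + t. Camera axes: x right, y down, z forward; pixel columns grow to the right and rows downward; lengths in m; the calibration is good to about 2 mm. A picture is of the moment at which its call begins: read the wrist's pose just before it. camera_model takes no time and is no camera call; for the wrist camera it gives the pose at the moment of the call.
- ctrl.sign_off(): hands the job in; it is judged then, once.
Trained networks look in the newest picture that a camera, given by its name, has taken for a name from the list of things; names that differ only in an ending like _2 or _b are one class to them, and where a whole thing is asked for, a point or a joint stands for the part that bears it (a point fixed in the world has none). Each returns a list of dicts, best first, with "score" (0 to 1); they miss things now and then, are a little off and sometimes report something else, mostly with a low value. They report only what shows in the picture. A call takes as long as a camera call. They do not tell look-alikes from the thing itself.
- ctrl.cut_out(camera, name): "mask" (480x640 bool, what is visible of it) and "extent" ([left, top, width, height] in pixels, round what is visible of it).
The state is a dict: "clock": time; "qpos": joint angles; "qd": joint speeds; "tau": joint torques, N m; "eef_pos": TCP position; "tool_rot": TCP orientation; "ft_force": force on the tool from outside, world axes, zero at the start; "ft_torque": the same for the moment, N m; "opening": finger opening in m; "grasp_force": force on a finger pad.
Only numpy, scipy, OpenCV 4.12 (cv2) and the standard library are available. Lean on these libraries where they do the work, as an engineer would, in place of code of your own. Each camera call takes 0.05 s, during which the arm holds its last target. There are 200 camera calls.

## Working session

There is one attempt and no reset: what is moved stays moved. The work goes in short steps, Python scripts to look and compute and a tool call to move; the robot and the scene stay as the last step left them, time stands still between calls to the robot, and variables do not carry over. Pictures are saved under pics/ and viewed, at most 10 in all, crops included, and the job is handed in when it is done.

Besides the shell and the picture viewer there is one more tool, called after "Emit:" by a JSON object that holds its "api" and its "payload". send_rows: Moves the arm, as the interface text tells. Its arguments: {"type":"object","properties":{"plan":{"type":"array"},"gripper":{"type":"number"},"grip_force":{"type":"number"}},"required":["plan"]}

```bash
mkdir -p pics; cat > h.py <<'E'
import numpy as np, cv2
from workcell import ctrl
def pts(cam,depth,m,mask=None):
    K=np.array(m["intrinsics"]);k1=m["k1"];R=np.array(m["R"]);t=np.array(m["t"])
    v,u=np.nonzero((depth>0)&(mask if mask is not None else True))
    uv=np.stack([u,v],1).astype(float)
    s=cv2.undistortPoints(uv.reshape(-1,1,2),K,np.array([k1,0,0,0.])).reshape(-1,2)
    d=depth[v,u]
    return (np.c_[s*d[:,None],d]-t)@R, uv
def look(cam):
    m=ctrl.camera_model(cam); im,d=ctrl.get_image(cam); return im,d,m
E
python3 - <<'E'
from h import *
s=ctrl.sense();print(s)
ims=[]
for c in ("top","side"):
    im,d,m=look(c); np.savez(f"/tmp/{c}.npz",im=im,d=d)
    cv2.imwrite(f"pics/{c}0.png",im[:,:,::-1])
    print(c,m["k1"],np.round(m["R"],2).tolist(),np.round(m["t"],3),np.array(m["intrinsics"])[0])
    for n in ["bar","dot","board","tester","stand","pen","dropper","dish","tweezers"]:
        for r in ctrl.cut_out(c,n):
            if r["score"]<.2: continue
            p,_=pts(c,d,m,r["mask"])
            if len(p)==0: print(n,"nodepth");continue
            zt=np.percentile(p[:,2],95); q=p[p[:,2]>zt-.006]
            print(n,round(r["score"],2),r["extent"],"med",np.round(np.median(p,0),3),"ztop",zt.round(3),"top",q.min(0).round(3),q.max(0).round(3))
E
```

```text
{'clock': 0.0, 'qpos': array([ 1.19804418e+00,  2.76626149e-01,  1.50614359e+00,  2.29610581e-05,
        1.36068435e+00, -1.20989329e-01]), 'qd': array([-2.99933538e-04, -4.35694257e-05,  6.61816691e-04,  8.75844378e-04,
        7.05565627e-04,  1.30358679e-03]), 'tau': array([-1.22561323e-04, -4.16784024e+01, -2.45803982e+01,  2.84059452e-04,
        1.10103982e-02, -1.24687111e-05]), 'eef_pos': array([0.14303804, 0.55638318, 0.23041777]), 'tool_rot': array([-2.38325536e-04,  1.25551547e-01,  9.92086661e-01, -8.99756299e-04]), 'ft_force': array([-0.81761036, -1.41360499,  0.00847733]), 'ft_torque': array([-0.00479158, -0.01782655,  0.00732058]), 'grasp_force': 0.0, 'opening': 0.0852114334852331}
top -0.023326465548285984 [[-0.03, -1.0, 0.0], [-0.98, 0.03, -0.2], [0.2, -0.01, -0.98]] [-0.029  0.527  0.836] [450.72116449   0.         317.0714592 ]
bar 0.68 [134.6, 233.1, 22.8, 24.4] med [0.52  0.297 0.037] ztop 0.039 top [0.493 0.277 0.033] [0.547 0.317 0.042]
board 0.78 [121.1, 208.4, 63.8, 70.3] med [0.53  0.281 0.025] ztop 0.028 top [0.457 0.23  0.022] [0.602 0.351 0.04 ]
tester 0
[... 2637 characters left out ...]
[ 0.403 -0.214  0.057] ztop 0.061 top [ 0.36  -0.248  0.056] [ 0.451 -0.156  0.064]
pen 0.6 [339.4, 305.5, 13.0, 27.0] med [ 0.529 -0.251  0.109] ztop 0.134 top [ 0.52  -0.254  0.128] [ 0.541 -0.23   0.136]
dropper 0.86 [246.2, 245.9, 18.9, 33.0] med [ 0.378 -0.011  0.042] ztop 0.074 top [ 0.37  -0.013  0.068] [0.386 0.008 0.076]
dropper 0.58 [309.0, 231.2, 58.0, 60.2] med [ 0.561 -0.042  0.049] ztop 0.075 top [ 0.539 -0.048  0.069] [0.6   0.011 0.083]
dish 0.88 [410.5, 306.9, 33.1, 25.0] med [ 0.723 -0.206  0.013] ztop 0.028 top [ 0.68  -0.254  0.022] [ 0.754 -0.178  0.031]
tweezers 0.76 [365.5, 179.9, 9.3, 36.5] med [0.704 0.213 0.004] ztop 0.008 top [0.68  0.15  0.002] [0.736 0.292 0.011]
```

View pics/top0.png

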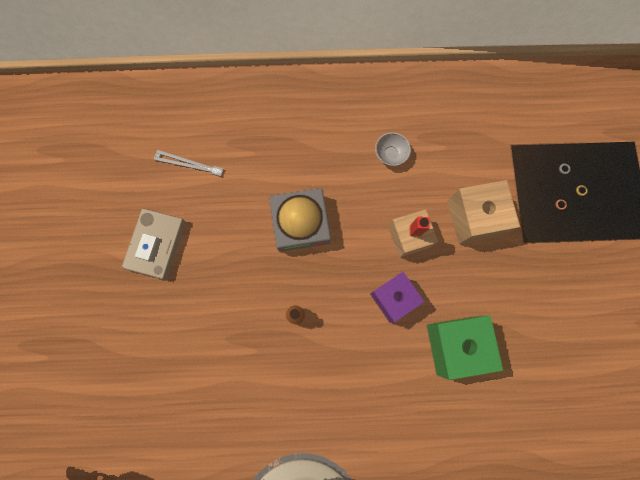

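```bash
python3 - <<'E'
from h import *
from scipy.optimize import least_squares
# fit: bar, stand, pen, dome
for c in ("top","side"):
    z=np.load(f"/tmp/{c}.npz");im,d=z["im"],z["d"];m=ctrl.camera_model(c)
    p,uv=pts(c,d,m); col=im[uv[:,1].astype(int),uv[:,0].astype(int)].astype(int)
    def rect(n,cx,cy,r,z0,z1):
        q=p[(abs(p[:,0]-cx)<r)&(abs(p[:,1]-cy)<r)&(p[:,2]>z0)&(p[:,2]<z1)]
        b=cv2.minAreaRect(q[:,:2].astype(np.float32)); print(c,n,len(q),np.round(b[0],4),np.round(b[1],4),round(b[2],1),"mean",q.mean(0).round(4))
    rect("bar",.52,.297,.045,.033,.045)
    rect("pentop",.53,-.24,.03,.126,.14)
    rect("stand",.53,-.24,.06,.055,.066)
    rect("console",.567,-.015,.09,.045,.055)
    q=p[(abs(p[:,0]-.567)<.04)&(abs(p[:,1]+.015)<.04)&(p[:,2]>.056)&(p[:,2]<.09)]
    f=least_squares(lambda a:np.linalg.norm(q-a,axis=1)-.045,[.567,-.015,.035],loss="soft_l1",f_scale=.002)
    print(c,"sphere",f.x.round(4))
    b=(col[:,2]>col[:,0]+50)&(col[:,2]>col[:,1]+20)&(abs(p[:,0]-.52)<.04)&(abs(p[:,1]-.297)<.04)
    print("dot",b.sum(),p[b].mean(0).round(4) if b.any() else 0)
    for x,y,n in [(.304,-.35,"A"),(.52,-.265,"B"),(.561,-.41,"C"),(.40,-.23,"D")]:
        k=np.argmin(np.hypot(p[:,0]-x,p[:,1]-y)+abs(p[:,2]-.07)*.3);print(n,col[k],p[k].round(3))
E
```

```text
top bar 375 [0.5206 0.2991] [0.0318 0.0504] 72.2 mean [0.5202 0.2985 0.0368]
top pentop 142 [ 0.5296 -0.2382] [0.0213 0.0221] 86.3 mean [ 0.5292 -0.2377  0.1316]
top stand 929 [ 0.5299 -0.2385] [0.0704 0.0712] 16.0 mean [ 0.5263 -0.2361  0.0599]
top console 1675 [ 0.5672 -0.0133] [0.1109 0.11  ] 7.2 mean [ 0.5638 -0.0136  0.0502]
top sphere [ 0.5675 -0.0132  0.0346]
dot 23 [0.5213 0.2988 0.0372]
A [ 76 142  75] [ 0.305 -0.348  0.082]
B [115  86  62] [ 0.518 -0.266  0.062]
C [213 163 112] [ 0.562 -0.409  0.084]
D [124  70 136] [ 0.4  -0.23  0.06]
side bar 136 [0.5226 0.2966] [0.0363 0.051 ] 69.3 mean [0.5226 0.2958 0.0375]
side pentop 112 [ 0.5317 -0.2418] [0.0252 0.0225] 87.1 mean [ 0.5309 -0.2439  0.131 ]
side stand 799 [ 0.5318 -0.2418] [0.0716 0.073 ] 14.5 mean [ 0.5291 -0.2488  0.059 ]
side console 922 [ 0.5689 -0.016 ] [0.1107 0.1148] 7.3 mean [ 0.5659 -0.0265  0.0493]
side sphere [ 0.5694 -0.0143  0.0335]
dot 6 [0.522  0.2946 0.0392]
A [ 73 159  90] [ 0.305 -0.35   0.085]
B [102  81  60] [ 0.519 -0.264  0.061]
C [230 187 136] [ 0.561 -0.41   0.08 ]
D [143  86 170] [ 0.4   -0.229  0.06 ]
```

The top picture shows the bar with its blue dot at (146,246) on the board and the tester's dome at (300,217). The red pen is at (421,226) in the smaller wooden stand. The larger wooden stand at (487,208) and the purple and green ones are decoys.

Emit:
{"api": "send_rows", "payload": {"plan": [{"tx": -0.9, "ty": -0.325, "tz": 0}, {"tx": -0.9, "ty": -0.325, "tz": 0}, {"tx": -0.9, "ty": -0.325, "tz": 0}, {"tx": -0.9, "ty": -0.325, "tz": 0}, {"tx": -0.9, "ty": -0.325, "tz": 0}, {"tx": -0.9, "ty": -0.325, "tz": 0}, {"tx": -0.9, "ty": -0.325, "tz": 0}, {"tx": -0.9, "ty": -0.325, "tz": 0}, {"tx": -0.9, "ty": -0.325, "tz": 0}, {"tx": -0.9, "ty": -0.325, "tz": 0}, {"tx": -0.9, "ty": -0.325, "tz": 0}, {"tx": -0.85, "ty": -0.325, "tz": 0, "yaw": 0.34}], "gripper": -1, "grip_force": 30}}

```text
invalid input
```

Emit:
{"api": "send_rows", "payload": {"plan": [{"tz": 0}, {"tz": 0}]}}

```text
invalid input
```

```bash
cat >> h.py <<'E'
from scipy.spatial.transform import Rotation as Ro
def tool():
    s=ctrl.sense();q=s["tool_rot"];R=Ro.from_quat([q[1],q[2],q[3],q[0]]).as_matrix();return s,R
def go(target,yang=None):
    """prints shift in tool axes (units of 4cm) and yaw (units of 10 deg) to bring TCP to target, tool y to world angle yang (deg, mod 180)"""
    s,R=tool(); a=np.degrees(np.arctan2(R[1,1],R[0,1]))
    d=R.T@(np.array(target)-s["eef_pos"])
    y=0 if yang is None else -((yang-a+90)%180-90)
    print("tcp",s["eef_pos"].round(4),"ya",a.round(2),"tilt",R[:2,2].round(4),"| shift units",(d/.04).round(3),"yaw",round(y/10,3),"F",s["ft_force"].round(2),"op",round(s["opening"],4),"t",s["clock"])
E
python3 - <<'E'
from h import *
s,R=tool()
im,d,m=look("wrist"); cv2.imwrite("pics/w1.png",im[:,:,::-1])
C=-np.array(m["R"]).T@np.array(m["t"]);print("cam in tool",(R.T@(C-s["eef_pos"])).round(3), (R.T@np.array(m["R"]).T).round(2).tolist())
p,uv=pts("w",d,m)
q=(abs(p[:,0]-.521)<.045)&(abs(p[:,1]-.298)<.045)&(p[:,2]>.0315)&(p[:,2]<.045)
b=cv2.minAreaRect(p[q][:,:2].astype(np.float32));print(q.sum(),b,p[q].mean(0))
col=im[uv[:,1].astype(int),uv[:,0].astype(int)].astype(int)
bl=q&(col[:,2]>col[:,0]+60);print("dot",bl.sum(),p[bl].mean(0).round(4))
go([.521,.298,.1],72)
E
```

```text
cam in tool [ 0.072 -0.    -0.143] [[-0.0, -0.96, -0.28], [1.0, 0.0, -0.0], [0.0, -0.28, 0.96]]
0 ((0.0, 0.0), (0.0, 0.0), 0.0) [nan nan nan]
dot 0 [nan nan nan]
tcp [0.1433 0.5569 0.2313] ya 75.57 tilt [0.     0.0001] | shift units [-10.758  -3.916   3.283] yaw 0.357 F [-0.68 -0.07  0.08] op 0.0854 t 1.05<stdin>:7: RuntimeWarning: Mean of empty slice.
  ret = um.true_divide(
<stdin>:9: RuntimeWarning: Mean of empty slice.
```

Emit:
{"api": "send_rows", "payload": {"plan": [{"tx": -0.9, "ty": -0.325, "tz": 0.1, "yaw": 0.0}, {"tx": -0.9, "ty": -0.325, "tz": 0.1, "yaw": 0.0}, {"tx": -0.9, "ty": -0.325, "tz": 0.1, "yaw": 0.0}, {"tx": -0.9, "ty": -0.325, "tz": 0.1, "yaw": 0.0}, {"tx": -0.9, "ty": -0.325, "tz": 0.1, "yaw": 0.0}, {"tx": -0.9, "ty": -0.325, "tz": 0.1, "yaw": 0.0}, {"tx": -0.9, "ty": -0.325, "tz": 0.1, "yaw": 0.0}, {"tx": -0.9, "ty": -0.325, "tz": 0.1, "yaw": 0.0}, {"tx": -0.9, "ty": -0.325, "tz": 0.1, "yaw": 0.0}, {"tx": -0.9, "ty": -0.325, "tz": 0.1, "yaw": 0.0}, {"tx": -0.9, "ty": -0.325, "tz": 0.1, "yaw": 0.0}, {"tx": -0.85, "ty": -0.325, "tz": 0.1, "yaw": 0.34}], "gripper": -1, "grip_force": 30}}

```text
clock: 2.55
eef_pos: [0.522, 0.2979, 0.1832]
tool_rot: [0.0, 0.156, 0.988, 0.0]
ft_force: [0.4, 0.6, 0.0]
opening: 0.085
grasp_force: 0.0
```

```bash
cat > w.py <<'E'
from h import *
import sys
def bar(cx,cy,zlo,zhi,name):
    im,d,m=look("wrist"); cv2.imwrite(f"pics/{name}.png",im[:,:,::-1])
    p,uv=pts("w",d,m); col=im[uv[:,1].astype(int),uv[:,0].astype(int)].astype(int)
    q=(np.hypot(p[:,0]-cx,p[:,1]-cy)<.045)&(p[:,2]>zlo)&(p[:,2]<zhi)
    b=cv2.minAreaRect(p[q][:,:2].astype(np.float32));print(q.sum(),np.round(b[0],4),np.round(b[1],4),round(b[2],2),p[q].mean(0).round(4))
    bl=(np.hypot(p[:,0]-cx,p[:,1]-cy)<.045)&(col[:,2]>col[:,0]+50)&(col[:,2]>col[:,1]+20);print("dot",bl.sum(),p[bl].mean(0).round(4),"px",uv[bl].mean(0).round(1))
E
python3 - <<'E'
from w import *
bar(.521,.298,.0325,.045,"w2")
go([.521,.298,.1],72.2)
E
```

```text
1879 [0.5221 0.2985] [0.0294 0.0504] 72.91 [0.5211 0.299  0.0374]
dot 140 [0.5219 0.2986 0.0377] px [325.4 229.1]
tcp [0.5262 0.295  0.1825] ya 71.86 tilt [ 0.004  -0.0029] | shift units [0.156 0.035 2.061] yaw -0.034 F [ 2.83 -1.05 -0.52] op 0.0857 t 2.6
```

View pics/w2.png

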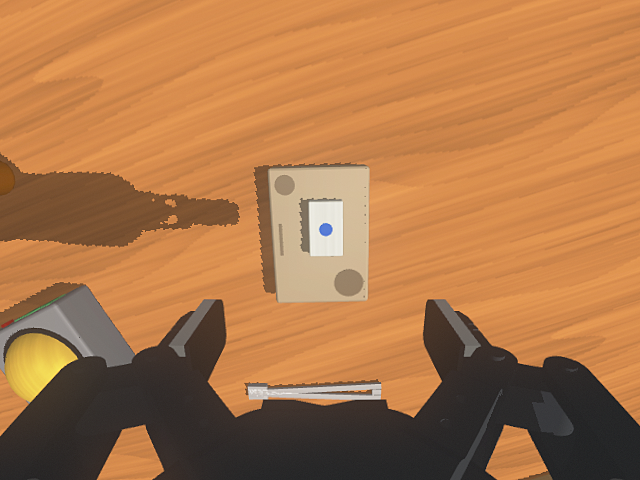

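The wrist view shows the bar between the open fingers, with the dot at (325,229). The arm was still settling, so I'll descend and remeasure.

Emit:
{"api": "send_rows", "payload": {"plan": [{"tx": 0, "ty": 0, "tz": 0.8, "yaw": -0.05}, {"tx": 0, "ty": 0, "tz": 0.8, "yaw": 0}, {"tx": 0, "ty": 0, "tz": 0, "yaw": 0}, {"tx": 0, "ty": 0, "tz": 0, "yaw": 0}, {"tx": 0, "ty": 0, "tz": 0, "yaw": 0}]}}

```text
clock: 3.22
eef_pos: [0.5219, 0.2993, 0.121]
tool_rot: [0.001, 0.15, 0.989, 0.001]
ft_force: [-0.2, 0.1, 0.1]
opening: 0.0855
grasp_force: 0.0
```

```bash
python3 - <<'E'
from w import *
go([.5215,.2986,.028],72.5)
bar(.521,.298,.0325,.045,"w3")
go([.5215,.2986,.028],72.5)
E
```

```text
tcp [0.5219 0.2993 0.121 ] ya 72.69 tilt [0.003  0.0014] | shift units [ 0.009 -0.024  2.326] yaw 0.019 F [-0.19  0.1   0.06] op 0.0855 t 3.225
2915 [0.5219 0.2989] [0.03   0.0497] 72.7 [0.5208 0.2993 0.0374]
dot 216 [0.5221 0.2987 0.0378] px [323.7 251.3]
tcp [0.5217 0.2993 0.1209] ya 72.69 tilt [0.0028 0.0013] | shift units [ 0.006 -0.022  2.323] yaw 0.019 F [ 0.37 -0.79  0.67] op 0.0855 t 3.275
```

Emit:
{"api": "send_rows", "payload": {"plan": [{"tx": 0, "ty": 0, "tz": 0.8, "yaw": 0}, {"tx": 0, "ty": 0, "tz": 0.7, "yaw": 0}, {"tx": 0, "ty": 0, "tz": 0.5, "yaw": 0}, {"tx": 0, "ty": 0, "tz": 0.3, "yaw": 0}, {"tx": 0, "ty": 0, "tz": 0, "yaw": 0}, {"tx": 0, "ty": 0, "tz": 0, "yaw": 0}, {"tx": 0, "ty": 0, "tz": 0, "yaw": 0}], "gripper": -0.2}}

```text
clock: 4.15
eef_pos: [0.5215, 0.299, 0.0284]
tool_rot: [0.001, 0.151, 0.989, 0.001]
ft_force: [-0.4, 0.4, -0.2]
opening: 0.0511
grasp_force: 0.0
```

Emit:
{"api": "send_rows", "payload": {"plan": [{"tx": 0, "ty": 0, "tz": 0, "yaw": 0}, {"tx": 0, "ty": 0, "tz": 0, "yaw": 0}, {"tx": 0, "ty": 0, "tz": 0, "yaw": 0}, {"tx": 0, "ty": 0, "tz": 0, "yaw": 0}, {"tx": 0, "ty": 0, "tz": 0, "yaw": 0}, {"tx": 0, "ty": 0, "tz": 0, "yaw": 0}], "gripper": 1, "grip_force": 35}}

```text
clock: 4.9
eef_pos: [0.5213, 0.2991, 0.0281]
tool_rot: [0.001, 0.151, 0.989, 0.001]
ft_force: [-1.0, 0.6, 5.3]
opening: 0.0285
grasp_force: 35.6
```

Emit:
{"api": "send_rows", "payload": {"plan": [{"tx": 0, "ty": 0, "tz": -0.3, "yaw": 0}, {"tx": 0, "ty": 0, "tz": -0.8, "yaw": 0}, {"tx": 0, "ty": 0, "tz": -0.9, "yaw": 0}, {"tx": 0, "ty": 0, "tz": -0.9, "yaw": 0}, {"tx": 0, "ty": 0, "tz": -0.6, "yaw": 0}, {"tx": 0, "ty": 0, "tz": 0, "yaw": 0}, {"tx": 0, "ty": 0, "tz": 0, "yaw": 0}]}}

```text
clock: 5.78
eef_pos: [0.5199, 0.2982, 0.1661]
tool_rot: [-0.001, 0.151, 0.989, -0.001]
ft_force: [0.0, -0.1, -1.2]
opening: 0.0286
grasp_force: 35.0
```

Emit:
{"api": "send_rows", "payload": {"plan": [{"tx": -0.3, "ty": -0.4, "tz": 0, "yaw": 0}, {"tx": -0.6, "ty": -0.9, "tz": 0, "yaw": 0}, {"tx": -0.6, "ty": -0.9, "tz": 0, "yaw": 0}, {"tx": -0.6, "ty": -0.9, "tz": 0, "yaw": 0}, {"tx": -0.6, "ty": -0.9, "tz": 0, "yaw": 0}, {"tx": -0.6, "ty": -0.9, "tz": 0, "yaw": 0}, {"tx": -0.6, "ty": -0.9, "tz": 0, "yaw": 0}, {"tx": -0.6, "ty": -0.8, "tz": 0, "yaw": 0}, {"tx": -0.3, "ty": -0.5, "tz": 0, "yaw": 0}, {"tx": 0, "ty": 0, "tz": 0, "yaw": 0}, {"tx": 0, "ty": 0, "tz": 0, "yaw": 0}, {"tx": 0, "ty": 0, "tz": 0, "yaw": 0}]}}

```text
clock: 7.28
eef_pos: [0.619, -0.0283, 0.1673]
tool_rot: [-0.0, 0.15, 0.989, 0.0]
ft_force: [-0.6, 0.1, -1.4]
opening: 0.0287
grasp_force: 35.0
```

```bash
cat >> w.py <<'E'
from scipy.optimize import least_squares
def dome(p,cx=.5675,cy=-.0135):
    q=p[(np.hypot(p[:,0]-cx,p[:,1]-cy)<.04)&(p[:,2]>.055)&(p[:,2]<.09)]
    f=least_squares(lambda a:np.linalg.norm(q-a,axis=1)-.045,[cx,cy,.035],loss="soft_l1",f_scale=.001);print("dome",len(q),f.x.round(4))
    q=p[(np.abs(p[:,0]-cx)<.09)&(abs(p[:,1]-cy)<.09)&(p[:,2]>.046)&(p[:,2]<.054)]
    print("console",len(q),cv2.minAreaRect(q[:,:2].astype(np.float32)))
E
python3 - <<'E'
from w import *
s,R=tool(); e=s["eef_pos"]
bar(e[0],e[1],e[2]-.01,e[2]+.03,"w4")
im,d,m=look("wrist"); p,uv=pts("w",d,m); dome(p)
col=im[uv[:,1].astype(int),uv[:,0].astype(int)].astype(int)
q=(p-e)@R; k=(np.abs(q)<.04).all(1)&(col[:,2]>col[:,0]+50)&(col[:,2]>col[:,1]+20); print("dot in tool",k.sum(),q[k].mean(0) if k.any() else "")
go([.5675,-.0135,.1],None)
E
```

```text
9314 [ 0.6194 -0.0287] [0.0564 0.0504] 72.96 [ 0.6156 -0.0275  0.1785]
dot 479 [ 0.6197 -0.0288  0.1768] px [324.2 316.8]
dome 9170 [ 0.5688 -0.0125  0.0351]
console 11442 ((0.5687525272369385, -0.012767501175403595), (0.11054075509309769, 0.11042231321334839), 7.111017227172852)
dot in tool 477 [-0.00088109 -0.00031761 -0.00971303]
tcp [ 0.6193 -0.0284  0.1674] ya 72.76 tilt [0.     0.0003] | shift units [ 1.347 -0.028  1.686] yaw 0.0 F [ 0.04  0.43 -2.04] op 0.0292 t 7.375
```

View pics/w4.png

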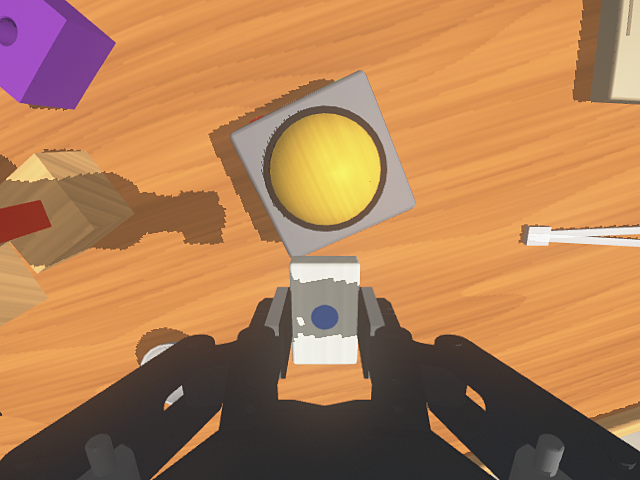

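The bar is held squarely with its dot at (324,317), and the dome shows clear at (327,168).

Emit:
{"api": "send_rows", "payload": {"plan": [{"tx": 0.3, "ty": 0, "tz": 0, "yaw": 0}, {"tx": 0.6, "ty": 0, "tz": 0, "yaw": 0}, {"tx": 0.35, "ty": 0, "tz": 0, "yaw": 0}, {"tx": 0.1, "ty": 0, "tz": 0.5, "yaw": 0}, {"tx": 0, "ty": 0, "tz": 0.6, "yaw": 0}, {"tx": 0, "ty": 0, "tz": 0.5, "yaw": 0}, {"tx": 0, "ty": 0, "tz": 0.3, "yaw": 0}, {"tx": 0, "ty": 0, "tz": 0.1, "yaw": 0}, {"tx": 0, "ty": 0, "tz": 0, "yaw": 0}, {"tx": 0, "ty": 0, "tz": 0, "yaw": 0}, {"tx": 0, "ty": 0, "tz": 0, "yaw": 0}]}}

```text
clock: 8.75
eef_pos: [0.5685, -0.0136, 0.0879]
tool_rot: [0.001, 0.151, 0.989, 0.0]
ft_force: [1.1, 0.5, -1.7]
opening: 0.0288
grasp_force: 35.0
```

```bash
python3 - <<'E'
from w import *
s,R=tool(); e=s["eef_pos"]
im,d,m=look("wrist"); p,uv=pts("w",d,m)
cv2.imwrite("pics/w5.png",im[:,:,::-1])
q=p[(np.abs(p[:,0]-.5687)<.09)&(abs(p[:,1]+.0126)<.09)&(p[:,2]>.046)&(p[:,2]<.054)]
print("console",len(q),cv2.minAreaRect(q[:,:2].astype(np.float32)))
col=im[uv[:,1].astype(int),uv[:,0].astype(int)].astype(int)
k=(np.abs((p-e)@R)<.04).all(1)&(col[:,2]>col[:,0]+50)&(col[:,2]>col[:,1]+20); print("dot",k.sum(),p[k].mean(0))
go([.568,-.012,.083])
# bar top plane slope
t=(p-e)@R; k=(abs(t[:,0])<.024)&(abs(t[:,1])<.012)&(abs(t[:,2]+.0095)<.006)
A=np.c_[t[k][:,:2],np.ones(k.sum())]; print(k.sum(),np.linalg.lstsq(A,t[k][:,2],rcond=None)[0])
E
```

```text
console 14600 ((0.5683234333992004, -0.012243978679180145), (0.10962788015604019, 0.109609454870224), 7.270148277282715)
dot 479 [ 0.56907078 -0.01410584  0.09752289]
tcp [ 0.5684 -0.0136  0.0878] ya 72.67 tilt [ 0.001 -0.   ] | shift units [0.02  0.035 0.12 ] yaw 0.0 F [ 0.13 -0.5  -2.11] op 0.0289 t 8.8
5491 [ 0.00592071  0.00267272 -0.00924918]
```

Emit:
{"api": "send_rows", "payload": {"plan": [{"tx": 0.02, "ty": 0.036, "tz": 0.05, "yaw": 0}, {"tx": 0, "ty": 0, "tz": 0.05, "yaw": 0}, {"tx": 0, "ty": 0, "tz": 0, "yaw": 0}, {"tx": 0, "ty": 0, "tz": 0, "yaw": 0}]}}

```text
clock: 9.3
eef_pos: [0.5676, -0.0119, 0.0832]
tool_rot: [-0.0, 0.151, 0.989, 0.0]
ft_force: [-0.7, -0.0, -2.1]
opening: 0.0287
grasp_force: 35.1
```

Emit:
{"api": "send_rows", "payload": {"plan": [{"tx": 0, "ty": 0, "tz": 0.015, "yaw": 0}, {"tx": 0, "ty": 0, "tz": 0, "yaw": 0}, {"tx": 0, "ty": 0, "tz": 0, "yaw": 0}]}}

```text
clock: 9.68
eef_pos: [0.5677, -0.0119, 0.083]
tool_rot: [0.0, 0.151, 0.989, 0.0]
ft_force: [-0.9, -0.4, 1.8]
opening: 0.0287
grasp_force: 35.4
```

Force has gone from -2.1 to +1.8 N, so the bar is on the dome. Releasing.

Emit:
{"api": "send_rows", "payload": {"plan": [{"tx": 0, "ty": 0, "tz": 0, "yaw": 0}, {"tx": 0, "ty": 0, "tz": 0, "yaw": 0}, {"tx": 0, "ty": 0, "tz": 0, "yaw": 0}, {"tx": 0, "ty": 0, "tz": 0, "yaw": 0}], "gripper": -0.2}}

```text
clock: 10.18
eef_pos: [0.5677, -0.0119, 0.0826]
tool_rot: [0.0, 0.151, 0.989, 0.0]
ft_force: [0.6, 0.0, -0.1]
opening: 0.0513
grasp_force: 0.0
```

Emit:
{"api": "send_rows", "payload": {"plan": [{"tx": 0, "ty": 0, "tz": -0.2, "yaw": 0}, {"tx": 0, "ty": 0, "tz": -0.6, "yaw": 0}, {"tx": 0, "ty": 0, "tz": -0.8, "yaw": 0}, {"tx": 0, "ty": 0, "tz": -0.8, "yaw": 0}, {"tx": 0, "ty": 0, "tz": -0.6, "yaw": 0}, {"tx": 0, "ty": 0, "tz": 0, "yaw": 0}, {"tx": 0, "ty": 0, "tz": 0, "yaw": 0}, {"tx": 0, "ty": 0, "tz": 0, "yaw": 0}]}}

```text
clock: 11.18
eef_pos: [0.5668, -0.0118, 0.2013]
tool_rot: [-0.001, 0.151, 0.989, 0.0]
ft_force: [-0.1, -0.3, 0.3]
opening: 0.0506
grasp_force: 0.0
```

```bash
cat >> w.py <<'E'
def barstate(name,d0=(.5685,-.0125)):
    im,d,m=look("wrist"); p,uv=pts("w",d,m); cv2.imwrite(f"pics/{name}.png",im[:,:,::-1])
    q=p[(np.abs(p[:,0]-.5687)<.09)&(abs(p[:,1]+.0126)<.09)&(p[:,2]>.046)&(p[:,2]<.054)]
    print("console",len(q),cv2.minAreaRect(q[:,:2].astype(np.float32)))
    col=im[uv[:,1].astype(int),uv[:,0].astype(int)].astype(int)
    r=np.hypot(p[:,0]-d0[0],p[:,1]-d0[1])
    k=(r<.04)&(col[:,2]>col[:,0]+50)&(col[:,2]>col[:,1]+20); print("dot",k.sum(),p[k].mean(0).round(4))
    t=p-p[k].mean(0); k=(np.hypot(t[:,0],t[:,1])<.013)&(abs(t[:,2])<.006)
    c=np.linalg.lstsq(np.c_[t[k][:,:2],np.ones(k.sum())],t[k][:,2],rcond=None)[0]; print("slope dx,dy (deg)",np.degrees(c[:2]).round(2))
    k=(r<.045)&(p[:,2]>.086)&(p[:,2]<.1); b=cv2.minAreaRect(p[k][:,:2].astype(np.float32)); print("bar",b)
E
python3 - <<'E'
from w import *
barstate("w6"); go([.5675,-.0119,.2])
E
```

```text
console 7953 ((0.5686582922935486, -0.012400265783071518), (0.11010821163654327, 0.11050008982419968), 7.197985649108887)
dot 174 [ 0.5684 -0.0126  0.0926]
slope dx,dy (deg) [-0.08 -0.4 ]
bar ((0.5685420036315918, -0.01229097694158554), (0.03008149191737175, 0.05031471699476242), 72.87452697753906)
tcp [ 0.5669 -0.0118  0.2013] ya 72.67 tilt [-0.0026  0.0005] | shift units [-0.014  0.002  0.034] yaw 0.0 F [0.54 0.6  0.38] op 0.0515 t 11.225
```

Emit:
{"api": "send_rows", "payload": {"plan": [{"tx": -0.1, "ty": -0.6, "tz": -0.3, "yaw": 0}, {"tx": -0.1, "ty": -0.8, "tz": -0.3, "yaw": 0}, {"tx": -0.1, "ty": -0.8, "tz": -0.3, "yaw": 0}, {"tx": -0.1, "ty": -0.8, "tz": -0.1, "yaw": 0}, {"tx": -0.1, "ty": -0.8, "tz": 0, "yaw": 0}, {"tx": -0.1, "ty": -0.8, "tz": 0, "yaw": 0}, {"tx": -0.1, "ty": -0.7, "tz": 0, "yaw": 0}, {"tx": -0.1, "ty": -0.4, "tz": 0, "yaw": 0}, {"tx": 0, "ty": 0, "tz": 0, "yaw": -0.8}, {"tx": 0, "ty": 0, "tz": 0, "yaw": -0.8}, {"tx": 0, "ty": 0, "tz": 0, "yaw": -0.8}, {"tx": 0, "ty": 0, "tz": 0, "yaw": -0.8}], "gripper": -0.6}}

```text
clock: 12.72
eef_pos: [0.5304, -0.2385, 0.2421]
tool_rot: [-0.0, -0.13, 0.991, 0.001]
ft_force: [-0.7, 0.5, 0.5]
opening: 0.0683
grasp_force: 0.0
```

Emit:
{"api": "send_rows", "payload": {"plan": [{"tx": 0, "ty": 0, "tz": 0, "yaw": 0}, {"tx": 0, "ty": 0, "tz": 0, "yaw": 0}, {"tx": 0, "ty": 0, "tz": 0, "yaw": 0}]}}

```text
clock: 13.1
eef_pos: [0.5304, -0.239, 0.2426]
tool_rot: [-0.0, -0.127, 0.992, 0.0]
ft_force: [-0.6, 0.2, -0.1]
opening: 0.0683
grasp_force: 0.0
```

```bash
python3 - <<'E'
from w import *
im,d,m=look("wrist"); p,uv=pts("w",d,m); cv2.imwrite("pics/w7.png",im[:,:,::-1])
def rect(n,r,a,b,cond=True):
    q=p[(np.hypot(p[:,0]-.53,p[:,1]+.239)<r)&(p[:,2]>a)&(p[:,2]<b)]
    print(n,len(q),cv2.minAreaRect(q[:,:2].astype(np.float32)),q.mean(0).round(4))
rect("top grip",.03,.126,.132); rect("button",.03,.1325,.138); rect("stand",.06,.056,.064)
go([.53,-.239,.09],105.2); print(ctrl.sense()["qpos"].round(3))
E
```

```text
top grip 445 ((0.5310401916503906, -0.2395184189081192), (0.022172799333930016, 0.022172773256897926), 85.91715240478516) [ 0.5293 -0.24    0.1302]
button 338 ((0.5311058759689331, -0.2395879626274109), (0.015624498948454857, 0.015591264702379704), 89.77050018310547) [ 0.531  -0.2396  0.1344]
stand 3844 ((0.5313330292701721, -0.23954442143440247), (0.07073494046926498, 0.07013801485300064), 15.834871292114258) [ 0.5259 -0.2409  0.0604]
tcp [ 0.5303 -0.239   0.2426] ya 104.63 tilt [-0.      0.0002] | shift units [8.000e-03 2.000e-03 3.816e+00] yaw -0.057 F [-0.37  0.67  0.6 ] op 0.0678 t 13.15
[-0.543  0.28   1.471  0.     1.391 -2.369]
```

View pics/w7.png

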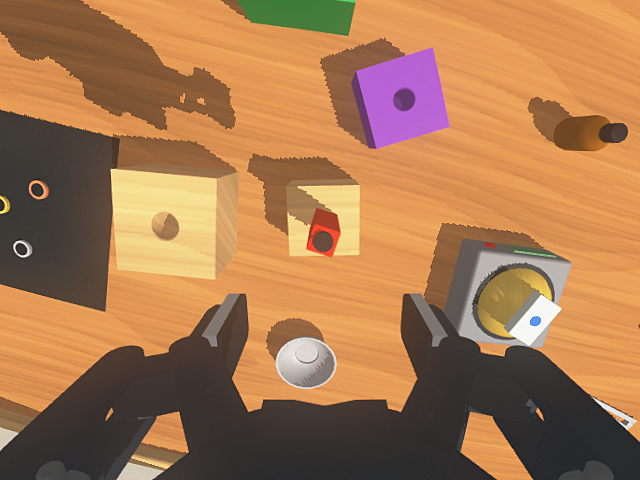

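The wrist view shows the pen at (323,240) in the small wooden stand, turned about 20° from it, and the bar level on the dome with its dot at (535,321). I'll align to the pen's own yaw (86°).

Emit:
{"api": "send_rows", "payload": {"plan": [{"tx": -0.016, "ty": -0.02, "tz": 0, "yaw": 0}, {"tx": 0, "ty": 0, "tz": 0, "yaw": 0.6}, {"tx": 0, "ty": 0, "tz": 0, "yaw": 0.7}, {"tx": 0, "ty": 0, "tz": 0, "yaw": 0.56}, {"tx": 0, "ty": 0, "tz": 0.5, "yaw": 0}, {"tx": 0, "ty": 0, "tz": 0.7, "yaw": 0}, {"tx": 0, "ty": 0, "tz": 0, "yaw": 0}, {"tx": 0, "ty": 0, "tz": 0, "yaw": 0}, {"tx": 0, "ty": 0, "tz": 0, "yaw": 0}]}}

```text
clock: 14.28
eef_pos: [0.5319, -0.2402, 0.196]
tool_rot: [0.001, 0.034, 0.999, -0.001]
ft_force: [-0.2, 0.7, -0.0]
opening: 0.0682
grasp_force: 0.0
```

```bash
python3 - <<'E'
from w import *
im,d,m=look("wrist"); p,uv=pts("w",d,m)
col=im[uv[:,1].astype(int),uv[:,0].astype(int)].astype(int)
def rect(n,r,a,b):
    q=p[(np.hypot(p[:,0]-.53,p[:,1]+.239)<r)&(p[:,2]>a)&(p[:,2]<b)]
    print(n,len(q),cv2.minAreaRect(q[:,:2].astype(np.float32)))
rect("top grip",.03,.128,.1325); rect("button",.03,.1325,.138); rect("stand",.06,.056,.064)
go([.5311,-.2396,.092],86)
E
```

```text
top grip 621 ((0.5309239029884338, -0.23961462080478668), (0.021791279315948486, 0.021989447996020317), 86.67405700683594)
button 483 ((0.5311269760131836, -0.23979096114635468), (0.015477382577955723, 0.01575568877160549), 89.87430572509766)
stand 5004 ((0.5312674641609192, -0.23961740732192993), (0.07076045125722885, 0.07015883922576904), 15.716022491455078)
tcp [ 0.5318 -0.2401  0.1959] ya 86.07 tilt [ 0.002  -0.0011] | shift units [0.024 0.014 2.598] yaw 0.007 F [-0.47  0.66  0.1 ] op 0.0684 t 14.325
```

Emit:
{"api": "send_rows", "payload": {"plan": [{"tx": 0.015, "ty": 0.01, "tz": 0.5, "yaw": -0.04}, {"tx": 0, "ty": 0, "tz": 0.7, "yaw": 0}, {"tx": 0, "ty": 0, "tz": 0.7, "yaw": 0}, {"tx": 0, "ty": 0, "tz": 0.5, "yaw": 0}, {"tx": 0, "ty": 0, "tz": 0.2, "yaw": 0}, {"tx": 0, "ty": 0, "tz": 0, "yaw": 0}, {"tx": 0, "ty": 0, "tz": 0, "yaw": 0}, {"tx": 0, "ty": 0, "tz": 0, "yaw": 0}]}}

```text
clock: 15.32
eef_pos: [0.5311, -0.2396, 0.0917]
tool_rot: [0.001, 0.031, 1.0, -0.0]
ft_force: [0.6, 0.6, 0.2]
opening: 0.0683
grasp_force: 0.0
```

Emit:
{"api": "send_rows", "payload": {"plan": [{"tx": 0, "ty": 0, "tz": 0, "yaw": 0}, {"tx": 0, "ty": 0, "tz": 0, "yaw": 0}, {"tx": 0, "ty": 0, "tz": 0, "yaw": 0}, {"tx": 0, "ty": 0, "tz": 0, "yaw": 0}, {"tx": 0, "ty": 0, "tz": 0, "yaw": 0}, {"tx": 0, "ty": 0, "tz": 0, "yaw": 0}], "gripper": 1, "grip_force": 40}}

```text
clock: 16.08
eef_pos: [0.5306, -0.2393, 0.0908]
tool_rot: [0.0, 0.031, 1.0, -0.0]
ft_force: [-0.2, -0.1, 2.2]
opening: 0.0216
grasp_force: 39.6
```

Emit:
{"api": "send_rows", "payload": {"plan": [{"tx": 0, "ty": 0, "tz": -0.3, "yaw": 0}, {"tx": 0, "ty": 0, "tz": -0.7, "yaw": 0}, {"tx": 0, "ty": 0, "tz": -0.8, "yaw": 0}, {"tx": 0, "ty": 0, "tz": -0.8, "yaw": 0}, {"tx": 0, "ty": 0, "tz": -0.4, "yaw": 0}, {"tx": 0, "ty": 0, "tz": 0, "yaw": 0}]}}

```text
clock: 16.82
eef_pos: [0.5311, -0.2395, 0.2118]
tool_rot: [0.001, 0.031, 1.0, -0.001]
ft_force: [-1.0, 0.4, -1.3]
opening: 0.0217
grasp_force: 39.3
```

Emit:
{"api": "send_rows", "payload": {"plan": [{"tx": -0.06, "ty": 0.4, "tz": 0, "yaw": 0}, {"tx": -0.07, "ty": 0.7, "tz": 0, "yaw": 0}, {"tx": -0.07, "ty": 0.7, "tz": 0, "yaw": 0}, {"tx": -0.07, "ty": 0.7, "tz": 0, "yaw": 0}, {"tx": -0.07, "ty": 0.7, "tz": 0, "yaw": 0}, {"tx": -0.07, "ty": 0.7, "tz": 0, "yaw": 0}, {"tx": -0.07, "ty": 0.7, "tz": 0, "yaw": 0}, {"tx": -0.07, "ty": 0.7, "tz": 0, "yaw": 0}, {"tx": -0.03, "ty": 0.4, "tz": 0, "yaw": 0}, {"tx": 0, "ty": 0, "tz": 0, "yaw": 0}, {"tx": 0, "ty": 0, "tz": 0, "yaw": 0}, {"tx": 0, "ty": 0, "tz": 0, "yaw": 0}]}}

```text
clock: 18.32
eef_pos: [0.5676, -0.014, 0.2106]
tool_rot: [-0.0, 0.031, 1.0, -0.0]
ft_force: [-0.1, -0.3, -1.4]
opening: 0.0217
grasp_force: 39.3
```

```bash
cat > t.py <<'E'
from w import *
def tip(name):
    s,R=tool(); e=s["eef_pos"]; im,d,m=look("wrist"); p,uv=pts("w",d,m)
    col=im[uv[:,1].astype(int),uv[:,0].astype(int)].astype(int); t=(p-e)@R
    bl=(np.hypot(p[:,0]-.5685,p[:,1]+.0125)<.02)&(p[:,2]>.085)&(p[:,2]<.1)&(col[:,2]>col[:,0]+50)&(col[:,2]>col[:,1]+20)
    print("dot",bl.sum(),p[bl].mean(0).round(4),"tool",t[bl].mean(0).round(4))
    k=(np.hypot(t[:,0],t[:,1])<.02)
    for a in np.arange(.0,.085,.008):
        q=t[k&(t[:,2]>a)&(t[:,2]<=a+.008)&~bl]
        if len(q): print(a.round(3),len(q),"x",q[:,0].min().round(4),q[:,0].max().round(4),"y",np.percentile(q[:,1],[2,50,98]).round(4),"xmed",np.median(q[:,0]).round(4),"zmax",q[:,2].max().round(4))
    cv2.imwrite(f"pics/{name}.png",im[:,:,::-1]); np.savez("/tmp/t.npz",im=im,d=d,t=t,uv=uv)
    go([.5685,-.0126,.17])
E
python3 - <<'E'
from t import *
tip("w8")
E
```

```text
dot 161 [ 0.5683 -0.0125  0.0927] tool [-0.0006  0.0016  0.1179]
0.0 306 x 0.0093 0.0109 y [-0.0104 -0.0003  0.0104] xmed 0.0103 zmax 0.0079
0.008 262 x 0.0093 0.0109 y [-0.0106 -0.0001  0.0103] xmed 0.0102 zmax 0.016
0.016 240 x 0.0093 0.0109 y [-0.0105 -0.0003  0.0101] xmed 0.0102 zmax 0.024
0.024 132 x 0.0091 0.0108 y [-0.0104 -0.0001  0.0104] xmed 0.0102 zmax 0.0295
0.04 51 x 0.004 0.0067 y [-0.0045 -0.0003  0.0038] xmed 0.0058 zmax 0.0478
0.048 84 x 0.0022 0.0066 y [-0.0061 -0.0003  0.0057] xmed 0.0055 zmax 0.0558
0.056 55 x -0.0001 0.0065 y [-0.0065  0.0003  0.0059] xmed 0.0054 zmax 0.0618
tcp [ 0.5677 -0.014   0.2107] ya 86.4 tilt [-0.     -0.0002] | shift units [-0.018  0.036  1.017] yaw 0.0 F [-0.85  0.22 -1.26] op 0.0216 t 18.375
```

View pics/w8.png

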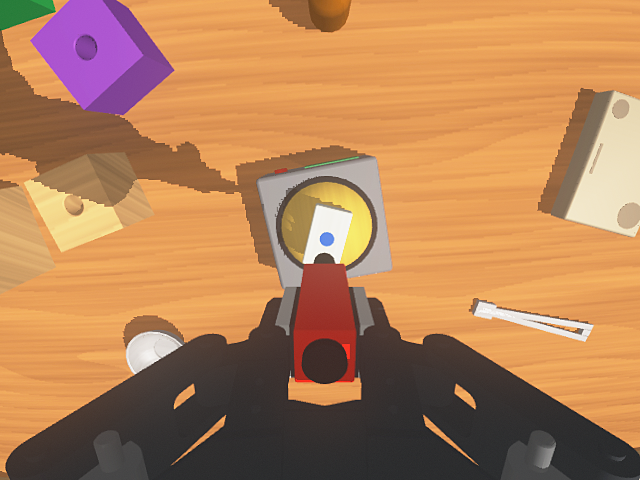

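The pen hangs upright over the bar, its nose at (325,259), with the dot at (327,239) about 1.7 mm off its axis. I'll correct that and come down to about 5 mm above.

Emit:
{"api": "send_rows", "payload": {"plan": [{"tx": 0, "ty": 0.045, "tz": 0.2, "yaw": 0}, {"tx": 0, "ty": 0, "tz": 0.4, "yaw": 0}, {"tx": 0, "ty": 0, "tz": 0.25, "yaw": 0}, {"tx": 0, "ty": 0, "tz": 0.09, "yaw": 0}, {"tx": 0, "ty": 0, "tz": 0, "yaw": 0}, {"tx": 0, "ty": 0, "tz": 0, "yaw": 0}, {"tx": 0, "ty": 0, "tz": 0, "yaw": 0}]}}

```text
clock: 19.25
eef_pos: [0.5682, -0.0114, 0.1736]
tool_rot: [0.001, 0.031, 1.0, -0.0]
ft_force: [-1.1, -0.5, -0.2]
opening: 0.0219
grasp_force: 39.3
```

```bash
cat > f.py <<'E'
from t import *
def force(n=8):
    F=[];P=[]
    for i in range(n): ctrl.get_image("side"); s=ctrl.sense(); F.append(s["ft_force"]);P.append(s["eef_pos"])
    print("F",np.mean(F,0).round(2),"sd",np.std(F,0).round(2),"P",np.mean(P,0).round(5),"t",s["clock"])
E
python3 - <<'E'
from f import *
tip("w9"); force()
im,d,m=look("side"); K=np.array(m["intrinsics"]);R=np.array(m["R"]);t=np.array(m["t"])
c=R@np.array([.5685,-.0125,.095])+t; u,v=(K@(c/c[2]))[:2].astype(int); print(u,v)
cr=cv2.resize(im[v-40:v+30,u-45:u+45],None,fx=8,fy=8,interpolation=cv2.INTER_CUBIC); cv2.imwrite("pics/s9.png",cr[:,:,::-1])
E
```

```text
dot 97 [ 0.5662 -0.012   0.0925] tool [ 0.002  -0.0007  0.081 ]
0.0 313 x 0.0091 0.0111 y [-0.0104 -0.0003  0.0103] xmed 0.0103 zmax 0.008
0.008 264 x 0.0093 0.011 y [-0.0106 -0.      0.0103] xmed 0.0103 zmax 0.016
0.016 236 x 0.0095 0.0108 y [-0.0104  0.0002  0.0102] xmed 0.0103 zmax 0.024
0.024 133 x 0.0092 0.0109 y [-0.0106 -0.0003  0.0103] xmed 0.0103 zmax 0.0295
0.04 55 x 0.0039 0.0066 y [-0.0044 -0.0003  0.0039] xmed 0.0058 zmax 0.048
0.048 82 x 0.0024 0.0064 y [-0.0061 -0.      0.0057] xmed 0.0055 zmax 0.0557
0.056 53 x -0.0001 0.0065 y [-0.0065  0.0003  0.006 ] xmed 0.0055 zmax 0.0619
0.072 31 x -0.006 0.0189 y [-0.0131 -0.001   0.0132] xmed 0.0112 zmax 0.08
0.08 1309 x -0.0121 0.0199 y [-0.0163 -0.0003  0.0147] xmed 0.0071 zmax 0.0849
tcp [ 0.5681 -0.0113  0.1735] ya 86.48 tilt [ 0.0009 -0.    ] | shift units [-0.012 -0.031  0.088] yaw 0.0 F [ 0.95  0.21 -0.98] op 0.0216 t 19.3
F [-0.11  0.18 -0.92] sd [0.38 0.49 0.5 ] P [ 0.56792 -0.01133  0.17325] t 19.7
338 237
```

View pics/s9.png

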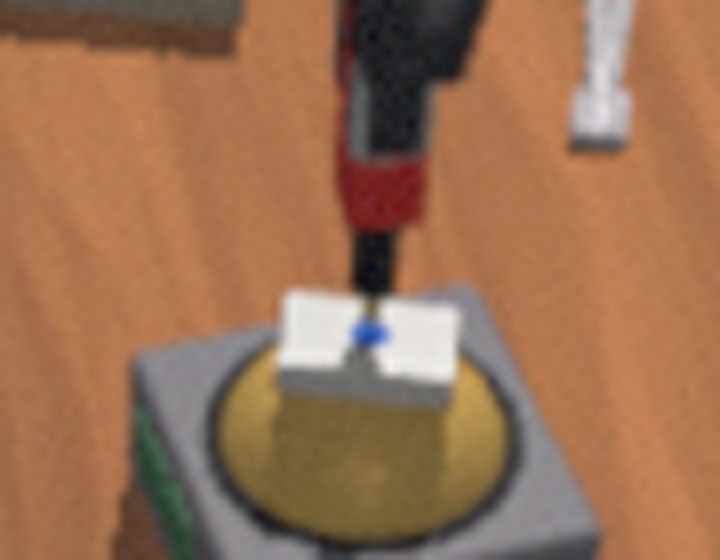

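The side crop shows the tip at (372,305) poised just above the blue dot at (370,333), with the bar level. I'll make a 1 mm correction and press in stages.

Emit:
{"api": "send_rows", "payload": {"plan": [{"tx": 0, "ty": -0.022, "tz": 0, "yaw": 0}, {"tx": 0, "ty": 0, "tz": 0.05, "yaw": 0}, {"tx": 0, "ty": 0, "tz": 0.05, "yaw": 0}, {"tx": 0, "ty": 0, "tz": 0.05, "yaw": 0}, {"tx": 0, "ty": 0, "tz": 0, "yaw": 0}, {"tx": 0, "ty": 0, "tz": 0, "yaw": 0}]}}

```text
clock: 20.5
eef_pos: [0.5678, -0.0122, 0.1672]
tool_rot: [0.0, 0.031, 1.0, 0.0]
ft_force: [-0.6, -0.2, 0.9]
opening: 0.0214
grasp_force: 39.3
```

```bash
python3 -c "
from f import *
force(16)"
```

```text
F [-0.16  0.12 -0.05] sd [0.51 0.58 0.42] P [ 0.56781 -0.0122   0.16714] t 21.3
```

Emit:
{"api": "send_rows", "payload": {"plan": [{"tx": 0, "ty": 0, "tz": 0.05, "yaw": 0}, {"tx": 0, "ty": 0, "tz": 0.05, "yaw": 0}, {"tx": 0, "ty": 0, "tz": 0, "yaw": 0}, {"tx": 0, "ty": 0, "tz": 0, "yaw": 0}]}}

```text
clock: 21.8
eef_pos: [0.5678, -0.0122, 0.1632]
tool_rot: [0.0, 0.031, 1.0, 0.0]
ft_force: [-0.7, -0.1, 0.4]
opening: 0.0216
grasp_force: 39.4
```

```bash
python3 - <<'E'
from f import *
force(20)
tip("w10")
im,d,m=look("side"); v,u=237,338
a=cv2.resize(im[v-40:v+30,u-45:u+45],None,fx=5,fy=5,interpolation=cv2.INTER_CUBIC)
b=cv2.resize(cv2.imread("pics/w10.png")[190:330,260:420,::-1],(400,350),interpolation=cv2.INTER_CUBIC)
cv2.imwrite("pics/s10.png",cv2.resize(np.hstack([a[:,:400],b]),(800,350))[:,:,::-1])
E
```

```text
F [-0.13 -0.06  1.03] sd [0.53 0.44 0.51] P [ 0.56782 -0.01222  0.16312] t 22.8
dot 27 [ 0.5642 -0.0108  0.0927] tool [0.0037 0.0012 0.0704]
0.0 308 x 0.0091 0.011 y [-0.0105 -0.0003  0.0103] xmed 0.0103 zmax 0.008
0.008 265 x 0.0093 0.0109 y [-0.0105 -0.0003  0.0102] xmed 0.0103 zmax 0.0158
0.016 238 x 0.0096 0.011 y [-0.0104  0.0002  0.0103] xmed 0.0103 zmax 0.024
0.024 131 x 0.0093 0.011 y [-0.0106 -0.0003  0.0103] xmed 0.0102 zmax 0.0302
0.04 53 x 0.0039 0.0066 y [-0.0045 -0.0003  0.0044] xmed 0.0058 zmax 0.0479
0.048 82 x 0.0019 0.0065 y [-0.0061 -0.0003  0.0057] xmed 0.0055 zmax 0.056
0.056 56 x 0.0 0.0066 y [-0.0065  0.0003  0.0059] xmed 0.0054 zmax 0.0619
0.064 1268 x -0.0123 0.02 y [-0.0157  0.0003  0.0154] xmed 0.0079 zmax 0.072
0.072 51 x -0.0097 0.0188 y [-0.0158 -0.001   0.017 ] xmed 0.0079 zmax 0.0796
0.08 227 x -0.0123 0.0163 y [-0.0195 -0.0152  0.0194] xmed 0.002 zmax 0.088
tcp [ 0.5678 -0.0122  0.1631] ya 86.47 tilt [0.     0.0001] | shift units [-0.018 -0.009 -0.172] yaw 0.0 F [0.04 0.29 0.29] op 0.0213 t 22.85
```

View pics/s10.png

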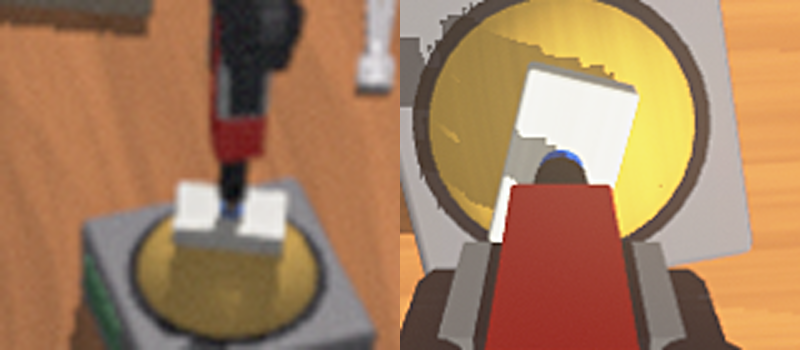

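The crops show the tip on the blue dot with the bar still level. Force rose 1.95 N over baseline, which puts the spring tip about 5–5.8 mm in.

```bash
python3 -c "
from h import *
print(ctrl.sign_off())"
```

```text
the job is handed in; nothing more can be done
None
```

The job is handed in: the bar sits level on the tester's dome with its blue dot up, and the arm is still holding the pen upright with its tip on the dot, pushed in by an estimated 5–6 mm of its 10 mm travel; the clock was at 22.9 s.

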